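Load the jar into the roller mill

ROBOT

A 6-joint arm with a two-finger parallel gripper is mounted at the origin on a cart in front of the work surface, level with it; the furniture and walls round the work are solid. World frame = base frame: x ahead of the robot, y to its left, z up, the work surface at z = 0. Lengths are in m, angles in rad, forces in N, time in s.
With the tool pointing down it reaches from about 0.35 to 0.875 m from the base axis. Payload 4.2 kg.
Tool frame: the origin (TCP) lies on the front face of the gripper's body, between the roots of the fingers; the fingertips stand 73 mm ahead of it and the grasp point (between the pads) lies 54 mm ahead of it; z points along the fingers, y is the direction in which the jaws open and shut (so a half turn about z gives the same grasp; the last joint's range is limited). The gripper opens to 85 mm and grips with 20 to 120 N. Pads are 22 mm wide; open, the fingers measure 114 mm over their backs; the gripper's body (76 mm by 85 mm) begins 54 mm behind the grasp point. The pads swing forward as they close: fully open they stand 13 mm farther back than shut.
Start: joints at [1.526, 0.385, 0.008, 0, -1.194, -0.259], TCP at [0.187, 0.596, 0.304] pointing down, gripper open.
Joint ranges: [-3.14, 3.14], [-1.21, 2.06], [-1.07, 1.41], [-3.16, 2.05], [-2.99, -0.16], [-3.1, 3.1]. Speed limits (rad/s): [2.79, 2.79, 3.14, 3.14, 3.14, 3.14].

INTERFACE

Orientations are given as a unit quaternion [x, y, z, w].
In Python, from rig import monitor, eyes, order, nets gives the robot as it stands.
- The arm moves only by the tool jog_arm, never from a script. Its argument "series" is a list of rows, each an object with "delta_rot": the turn, a rotation vector about the tool's x, y, z in degrees, a list of three; "xyz": the shift along the tool's x, y, z in mm, a list of three; "gripper": the opening, from 0 (shut) to 1 (fully open). A call has 1 to 8 rows; each row shifts and turns the commanded pose from where the row before left it, along the tool's axes as they then stand; what a row does not reach is not made up. A row lasts 1/10 s, in which the tool goes at most 50 mm and 8.59 degrees, less where a joint would pass 70% of its speed; a pose out of reach is approached as far as the arm can. A call with a gripper value outside its range is refused whole. The fingers move at their own pace and stop on an object; the grip force is fixed at half the most. Time passes only in rows, so rows that do not move let the fingers close. It gives the time, the measured TCP pose, the force and the opening at its end, in the units of the state.
- monitor.get_obs(): the state, without advancing time (a new reading comes with each control period).
- eyes.get_image(name): name is "scene" or "side" or "wrist"; returns a dict with "img" (384x512x3 uint8, red, green, blue), "fovy" (degrees; the focal length in pixels is half the picture's height over the tangent of half this angle, whatever the lens; pixels are square), "cx", "cy" (the principal point, pixels), "world_from_camera" (4x4, takes a point from camera to world coordinates); the wrist camera has in their place "hand_eye" (4x4, takes a point from camera to tool coordinates, whose origin is the TCP and whose axes are the flange's). Camera axes: x right, y up, looking along -z (the intrinsics and any distortion apply to the point x, -y, -z); pixel columns grow to the right and rows downward; lengths in m; the calibration is good to about 2 mm. A picture is of the moment at which its call begins: read the wrist's pose just before it. There is no depth.
- order.finish_job(): hands the job in, once; it reports no verdict.
Trained networks look in the newest picture that a camera, given by its name, has taken for a name from the list of things; names that differ only in an ending like _2 or _b are one class to them, and where a whole thing is asked for, a point or a joint stands for the part that bears it (a point fixed in the world has none). Each returns a list of dicts, best first, with "p" (0 to 1); they miss things now and then, are a little off and sometimes report something else, mostly with a low value. They report only what shows in the picture. A call takes as long as a camera call.
- nets.find_in(camera, name): "uv" ([column, row] in pixels, amid what is visible of it).
- nets.silhouettes(camera, name): "mask" (384x512 bool, what is visible of it) and "uv" ([column, row] in pixels, amid what is visible of it).
The state is a dict: "clock": time; "joint_positions": joint angles; "qvel": joint speeds; "effort": joint torques, N m; "position": TCP position; "orientation": TCP orientation; "contact_force": force on the tool from outside, world axes, zero at the start; "torque": the same for the moment, N m; "opening": opening from 0.0 (shut) to 1.0 (fully open).
Only numpy, scipy, OpenCV 4.12 (cv2) and the standard library are available. Lean on these libraries where they do the work, as an engineer would, in place of code of your own. Each camera call takes 0.05 s, during which the arm holds its last target.

TASK

Load the roller mill: with the fingertips behind the white mill jar, push it slowly up the loading ramp, fingers against it all the way so that it never runs free or rolls back, until it drops home between the two rollers. Then push the yellow safety bar round behind the jar until it rests against its catch. Roll the jar, do not grip or lift it, push it gently, and leave the powder jar, vial and brush beside the mill where they are.

Things in the scene. Friction and masses are not known exactly. Their poses are not given: they have to be found in the camera images.
- mill: Bench roller mill with aluminium loading ramp and white drive housing, one fixed unit 550 x 156 mm on the worktop. Origin at worktop height below the front roller's middle. x: level, straight uphill along the ramp towards the housing; y: along the rollers; z up. Housing: x=96 to 184 mm, 106 high. End guides beside the rollers: inner faces y=+-56, x=-9 to 69, up to z=88 mm.
- apron (a point): Middle of the level aluminium apron at the foot of the ramp, on its surface, 4 mm above the worktop; in the mill's frame x=-312 mm. The apron runs 50 mm either way along x and ends downhill in a lip 9 mm high. The flanges along apron and ramp have inner faces at y=+-57 mm and stand 12 mm above the surface.
- ramp: The sloping plate, rising at 10 degrees, 264 mm long, fixed to the mill. Origin on its surface at the middle of its upper end (x=-3, z=50 mm in the mill's frame), where it meets the front roller flush; x uphill in the slope, y along the rollers, z square to the slope. It meets the apron at x=-262 mm of the mill. The centre of a jar on the slope is at z=42 mm here.
- home (a point): Where the jar's centre lies when home, resting on both rollers: x=30, y=0, z=83 mm in the mill's frame. The rollers are black rubber, radius 15 mm, free to turn, axes along y at z=35, x=0 (front) and x=60 (rear). The jar crosses the front roller with its centre at x=0, z=92 mm and then drops home by itself and stays.
- mill_jar: White glazed mill jar with two black rubber bands and a clamped steel lid, a closed cylinder 84 mm in diameter and 100 mm long, about 0.7 kg, lying on its side across the apron at the foot of the ramp. Origin at its centre, y along its axis (the lid at +y); x and z turn with it as it rolls. It is smooth (friction about 0.4) and rolls down freely if left on the ramp.
- safety_bar (a joint): Hinge of the yellow safety bar, a level round bar 12 mm thick swinging about an upright pivot, in rad: 0 = shut, along the mill's -y, behind a home jar, against its catch (hard stop); 1.57 = open, pointing downhill along the ramp beside its +y flange; it starts at 1.6 to 1.85 and stays where it is left. About 0.5 N at its end moves it.
- pivot (a point): Pivot of the safety bar, on the bar's centre line, 83 mm above the worktop, at x=-30, y=78 mm in the mill's frame.
- bar_tip (a point): The free end of the safety bar (black rubber tip, 15 mm thick), on its centre line, 152 mm from the pivot.
- powder_jar: Loose reagent jar with a black lid, 46 mm in diameter and 78 mm high, standing near the mill; origin at the centre of its underside. To be left alone.
- vial: Loose glass sample vial with a black cap, 27 mm in diameter and 66 mm high, standing near the mill; origin at the centre of its underside. To be left alone.
- brush: Loose brush with a wooden handle, 163 mm long and 14 mm thick, lying on the robot's side of the mill; origin at the centre of its underside. To be left alone.

How it is judged:
By the outcome, as a careful person would: the job done as asked, in the order asked, and still so for the second after the job is handed in, with the robot touching nothing.
It also fails if it takes over 61 s, if anything falls off the work surface, if the arm or the gripper's body presses on something with over 40 N, if the wrist force passes 120 N, or if a joint passes its speed limit or range.

## Working session

There is one attempt and no reset: what is moved stays moved. The work goes in short steps, Python scripts to look and compute and a tool call to move; the robot and the scene stay as the last step left them, time stands still between calls to the robot, and variables do not carry over. Pictures are saved under pics/ and viewed, and the job is handed in when it is done.

Besides the shell and the picture viewer there is one more tool, called after "Request:" as name([rows], argument=value, ...), one row to a line, values as JSON. jog_arm: Moves the arm, as the interface text tells. Its arguments: {"type":"object","properties":{"series":{"type":"array","items":{"type":"object","properties":{"delta_rot":{"type":"array","items":{"type":"number"}},"xyz":{"type":"array","items":{"type":"number"}},"gripper":{"type":"number"}}}}},"required":["series"]}

```bash
mkdir -p pics; ls; python3 - <<'E'
from rig import monitor, eyes, order, nets
import cv2
o=monitor.get_obs(); print(o)
for n in ["scene","side","wrist"]:
    d=eyes.get_image(n); cv2.imwrite(f"pics/{n}0.png",d["img"][:,:,::-1])
    print(n,{k:v for k,v in d.items() if k!="img"})
    if n!="wrist":
        for t in ["mill","mill_jar","safety_bar","bar_tip","powder_jar","vial","brush","pivot","ramp"]:
            try: print(t,[(r["uv"],r["p"]) for r in nets.find_in(n,t)][:2])
            except Exception as e: print(t,e)
print(monitor.get_obs()["clock"])
E
```

```text
pics
{'clock': 0.0, 'joint_positions': array([ 1.52559406e+00,  3.85579941e-01,  6.60347201e-03, -5.00926591e-04,
       -1.19400542e+00, -2.58633834e-01]), 'qvel': array([ 1.09828155e-03,  1.49202490e-03,  8.03342585e-05, -1.09774405e-03,
        7.88124913e-04, -9.71024215e-04]), 'effort': array([-9.40900391e-04, -3.92285407e+01,  1.88399899e+01,  4.18602973e+00,
       -4.69450315e-03,  5.33468182e-06]), 'position': array([0.18681612, 0.59597316, 0.30279826]), 'orientation': array([ 9.88468023e-01, -1.51425621e-01, -1.15072347e-04,  1.11136082e-03]), 'contact_force': array([-0.30216028,  0.55504646, -0.46660803]), 'torque': array([ 0.01387813,  0.01173468, -0.03209469]), 'opening': 1.0040461955612703}
scene {'fovy': 45.94177436672265, 'cx': 250.29756782830998, 'cy': 199.52432078460131, 'world_from_camera': array([[-0.77388721,  0.48484819, -0.40745653,  0.13352956],
       [-0.63322635, -0.6036329 ,  0.48440862,  0.40659652],
       [-0.01108952,  0.63288985,  0.77416243,  0.81013427],
       [ 0.        ,  0.        ,  0.        ,  1.        ]])}
mill [([285.5, 180.4], 0.89)]
mil
[... 671 characters left out ...]
91)]
safety_bar [([291.5, 214.9], 0.87)]
bar_tip []
powder_jar [([243.0, 228.3], 0.53), ([193.4, 308.4], 0.42)]
vial [([265.0, 188.4], 0.83)]
brush [([194.9, 310.0], 0.97), ([262.4, 192.0], 0.6)]
pivot [([257.2, 272.8], 0.91)]
ramp [([243.0, 227.1], 0.75)]
wrist {'fovy': 70.07230241505555, 'cx': 257.8574683392141, 'cy': 189.35136129558356, 'hand_eye': array([[ 3.33193473e-04,  9.48876039e-01,  3.15648779e-01,
         8.08101289e-02],
       [ 9.99999869e-01, -1.93232363e-04, -4.74704417e-04,
         8.70894769e-04],
       [-3.89442087e-04,  3.15648896e-01, -9.48875979e-01,
        -6.93618804e-02],
       [ 0.00000000e+00,  0.00000000e+00,  0.00000000e+00,
         1.00000000e+00]])}
1.05
```

View pics/scene0.png

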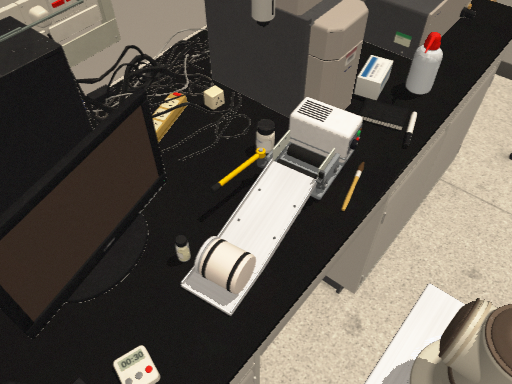

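View pics/side0.png

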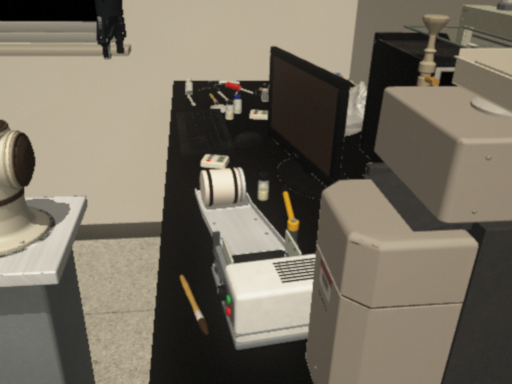

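View pics/wrist0.png

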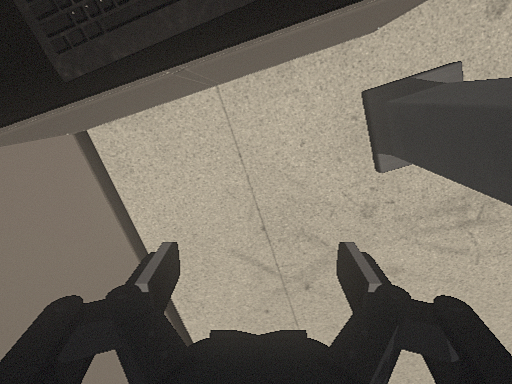

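```bash
python3 - <<'E'
import cv2
a=cv2.imread("pics/scene0.png")[85:320,160:400]; cv2.imwrite("pics/sz.png",cv2.resize(a,None,fx=2.5,fy=2.5,interpolation=cv2.INTER_CUBIC))
a=cv2.imread("pics/side0.png")[155:350,170:350]; cv2.imwrite("pics/dz.png",cv2.resize(a,None,fx=3,fy=3,interpolation=cv2.INTER_CUBIC))
E
```

```text
(no output)
```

View pics/sz.png

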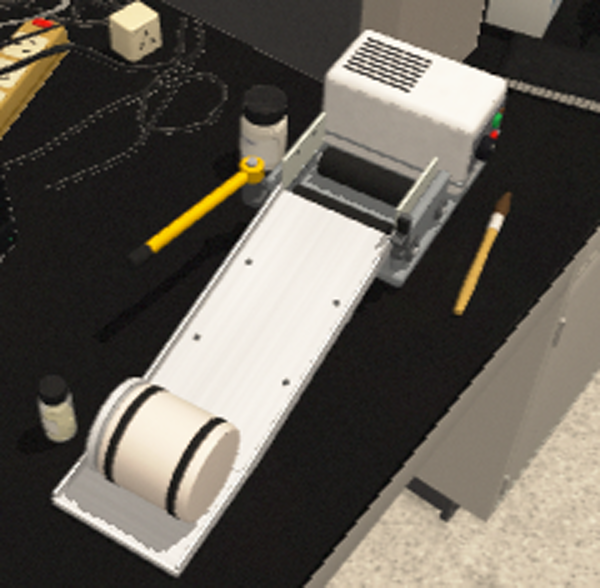

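View pics/dz.png

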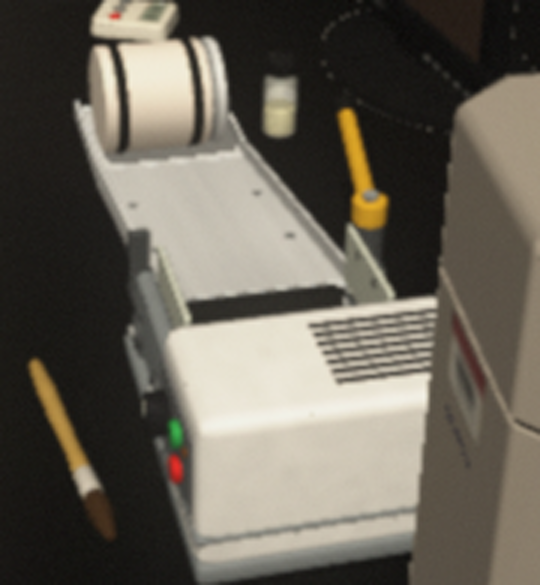

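```bash
cat > h.py <<'E'
import numpy as np, cv2
from scipy.optimize import least_squares
CAM={"scene":(45.94177436672265,250.29756782830998,199.52432078460131,np.array([[-0.77388721,0.48484819,-0.40745653,0.13352956],[-0.63322635,-0.6036329,0.48440862,0.40659652],[-0.01108952,0.63288985,0.77416243,0.81013427],[0,0,0,1]])),
"side":(42.715458644184324,250.97444348796375,202.06561213925312,np.array([[0.99219688,0.03489929,-0.11969708,0.40421814],[-0.12236278,0.45682768,-0.88109921,-0.94480953],[0.02393121,0.88887036,0.45753337,0.5368957],[0,0,0,1]]))}
def proj(c,P):
    fy,cx,cy,T=CAM[c]; P=np.atleast_2d(P); f=192/np.tan(np.radians(fy)/2)
    q=(P-T[:3,3])@T[:3,:3]
    return np.c_[cx+f*q[:,0]/-q[:,2], cy-f*q[:,1]/-q[:,2]]
def ray(c,uv):
    fy,cx,cy,T=CAM[c]; f=192/np.tan(np.radians(fy)/2)
    d=T[:3,:3]@np.array([(uv[0]-cx)/f,-(uv[1]-cy)/f,-1]); return T[:3,3],d
def m2w(p,M):  # p in mm
    M=np.asarray(M);c,s=np.cos(M[2]),np.sin(M[2]); M0=M
    M=np.atleast_2d(M0)[0]; P=np.atleast_2d(p)/1000.
    return np.c_[M[0]+c*P[:,0]-s*P[:,1], M[1]+s*P[:,0]+c*P[:,1], P[:,2]]
def sz(u,v): return (u/2.5+160-.3,v/2.5+85-.3)
def dz(u,v): return (u/3+170-.33,v/3+155-.33)
E
cat > fit.py <<'E'
from h import *
C=[("scene",(-366,60,9),sz(55,495)),("scene",(-366,-60,9),sz(180,573)),
("scene",(-9,57,88),sz(287,178)),("scene",(69,57,88),sz(325,115)),("scene",(-9,-57,88),sz(402,215)),("scene",(69,-57,88),sz(436,160)),
("side",(-9,57,88),dz(350,226)),("side",(69,57,88),dz(392,297)),("side",(-9,-57,88),dz(158,250)),("side",(69,-57,88),dz(187,322)),
("scene",(-30,78,90),sz(253,163)),("side",(-30,78,90),dz(370,195)),
("side",(-366,-60,14),dz(78,103)),
]
def res(M): return np.concatenate([proj(c,m2w(p,M))[0]-np.array(uv) for c,p,uv in C])
r=least_squares(res,[.5,.1,-1.57],loss="soft_l1"); print(r.x, np.degrees(r.x[2])); print(r.fun.reshape(-1,2).round(1))
M=r.x; np.save("M.npy",M)
def draw(c,im,k,off):
    L=[]
    for s in(57,-57):
        L+=[[(-366,s,9),(-362,s,16),(-262,s,16),(-3,s,62)],[(-9,s,88),(69,s,88)],[(-362,s,4),(-262,s,4),(-3,s,50)]]
        L+=[[(-100,s,0),(184,s,0)]] if 0 else []
    L+=[[(-366,-57,9),(-366,57,9)],[(-3,-57,50),(-3,57,50)],[(96,-78,106),(96,78,106),(184,78,106),(184,-78,106),(96,-78,106)],[(-30,78,83),(-30,78,0)]]
    for l in L:
        q=((proj(c,m2w(np.array(l,float),M))-off+.5)*k).astype(int); cv2.polylines(im,[q],False,(0,0,255),1)
    return im
a=cv2.imread("pics/sz.png"); cv2.imwrite("pics/szo.png",draw("scene",a,2.5,(160,85)))
a=cv2.imread("pics/dz.png"); cv2.imwrite("pics/dzo.png",draw("side",a,3,(170,155)))
E
python3 fit.py
```

```text
[ 0.51306521 -0.21159328 -1.44251678] -82.65012354920029
[[-0.8  1.1]
 [-0.4 -0.5]
 [-1.  -8. ]
 [ 0.4 -2.6]
 [-1.8 -3.8]
 [-0.  -3.1]
 [-1.8  0.3]
 [-1.4 -0.1]
 [ 0.1 -0.8]
 [ 0.  -0.1]
 [-0.1 -0.5]
 [-1.1  2.8]
 [-3.4 -0.3]]
```

View pics/szo.png

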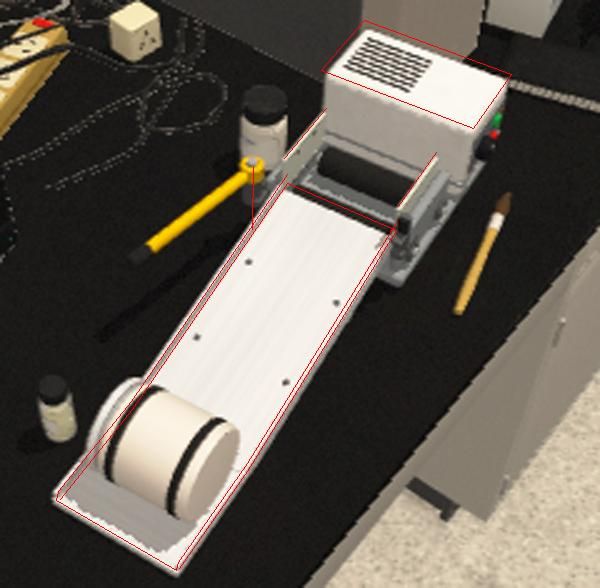

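View pics/dzo.png

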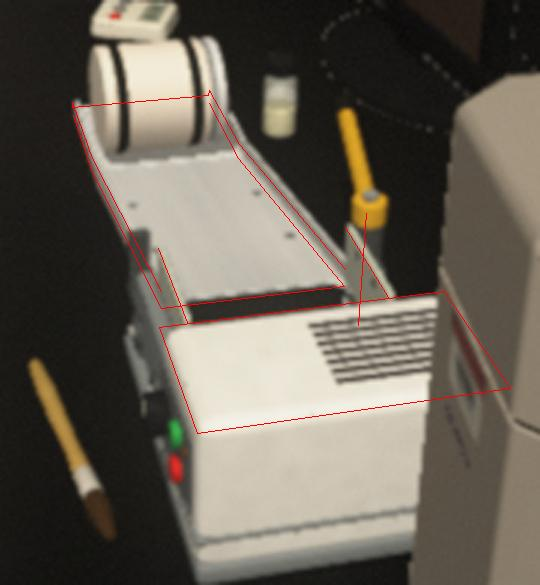

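```bash
cat > fit2.py <<'E'
exec(open("fit.py").read().replace('("scene",(-9,57,88),sz(287,178)),','').replace('("scene",(-9,-57,88),sz(402,215)),','').replace('("side",(-366,-60,14),dz(78,103)),','("scene",(184,78,104),sz(365,27)),("scene",(184,-78,104),sz(507,78)),'))
def onz(c,uv,z):
    o,d=ray(c,uv); return o+d*(z-o[2])/d[2]
def w2m(P):
    c,s=np.cos(M[2]),np.sin(M[2]); d=np.asarray(P)-[M[0],M[1],0]
    return (np.array([c*d[0]+s*d[1],-s*d[0]+c*d[1],d[2]])*1000).round(1)
print("tip",w2m(onz("scene",sz(138,255),.083)), w2m(onz("side",dz(347,112),.089)))
print("vial",w2m(onz("scene",sz(52,384),.066)),w2m(onz("side",dz(279,132),.0)))
print("powder",w2m(onz("scene",sz(265,100),.078)))
print("brush",w2m(onz("scene",sz(459,312),.007)),w2m(onz("scene",sz(506,195),.007)))
from rig import nets
import scipy.spatial
def cyl(x,y,yaw):
    t=np.linspace(0,2*np.pi,40); pts=[]
    for e in(-50,50):
        for a in t:
            p=np.array([42*np.cos(a),e]); pts.append((x+np.cos(yaw)*p[0]-np.sin(yaw)*e, y+np.sin(yaw)*p[0]+np.cos(yaw)*e,46+42*np.sin(a)))
    return np.array(pts)
obs={}
from rig import eyes
for c in("scene","side"):
    eyes.get_image(c)
    for r in nets.silhouettes(c,"mill_jar"):
        print(c,r["uv"],r["p"],r["mask"].sum())
        if c not in obs and (np.linalg.norm(np.array(r["uv"])-proj(c,m2w((-312,0,46),M))[0])<25):
            obs[c]=r["mask"]; np.save(f"mask_{c}.npy",r["mask"])
for c in obs:
    def mask(p):
        h=cv2.convexHull((proj(c,m2w(cyl(*p),M))*16).astype(np.int32)); im=np.zeros((384,512),np.uint8); cv2.fillConvexPoly(im,h,1,cv2.LINE_8,4); return im
    best=max(((lambda m:(m&obs[c]).sum()/((m|obs[c]).sum()))(mask((x,y,yw))),x,y,yw) for x in range(-335,-290,2) for y in range(-10,11,2) for yw in np.radians([-6,-3,0,3,6]))
    print(c,best)
E
python3 fit2.py
```

```text
[ 0.5133672  -0.21122495 -1.44020899] -82.51789685817886
[[-0.8  1.4]
 [-0.3 -0.3]
 [ 0.1 -2.6]
 [-0.2 -3.2]
 [-1.7  0.2]
 [-1.3 -0.2]
 [ 0.3 -0.8]
 [ 0.3 -0.2]
 [-0.3 -0.4]
 [-1.   2.7]
 [-0.7 -1.9]
 [ 1.2 -1.1]]
tip [-170.2  106.9   83. ] [-156.4  106.4   89. ]
vial [-306.    97.6   66. ] [-305.3  102.5    0. ]
powder [ 59.8 117.4  78. ]
brush [ -24.9 -136.     7. ] [ 132.  -114.7    7. ]
scene [225.8, 266.7] 0.89 2317
scene [267.5, 212.6] 0.2 5371
side [223.3, 190.0] 0.58 1567
scene (np.float64(0.8740098076197661), -299, 0, np.float64(0.05235987755982989))
side (np.float64(0.9093023255813953), -299, 0, np.float64(-0.10471975511965978))
```

```bash
cat > pl.py <<'E'
import numpy as np, json
from scipy.spatial.transform import Rotation as R
M=np.array([0.5134,-0.2112,-1.4402])
if __import__("os").path.exists("Mfit.npy"): M=np.load("Mfit.npy")
X=np.array([np.cos(M[2]),np.sin(M[2]),0]);Y=np.array([-np.sin(M[2]),np.cos(M[2]),0]);Z=np.array([0,0,1.])
def W(x,y,z): return np.array([M[0],M[1],0])+(X*x+Y*y+Z*z)/1000
def mm(p): d=np.asarray(p)-[M[0],M[1],0]; return np.array([d@X,d@Y,d[2]])*1000
def Rt(tilt=0): # tool x along mill x, z down
    return R.from_matrix(np.c_[X,-Y,-Z])
def st():
    from rig import monitor
    o=monitor.get_obs(); r=R.from_quat(o["orientation"])
    print("t",round(o["clock"],2),"mill",mm(o["position"]).round(1),"roterr(tool deg)",(r.inv()*Rt()).as_rotvec(degrees=True).round(2),"F mill",np.array([o["contact_force"]@X,o["contact_force"]@Y,o["contact_force"]@Z]).round(2),"open",round(o["opening"],2))
    return o,r
def plan(target_mill,n,rot=True):
    o,r=st(); p=np.array(o["position"]); t=W(*target_mill); rv=(r.inv()*Rt()).as_rotvec() if rot else np.zeros(3)
    k=R.from_rotvec(rv/n); rows=[]
    for i in range(n):
        rows.append({"xyz":[round(v,1) for v in (r.inv().apply((t-p)/n)*1000).tolist()],"delta_rot":[round(v,2) for v in np.degrees(rv/n).tolist()]}); r=r*k
    print(json.dumps(rows))
E
python3 -c "
from pl import *
plan((-385,0,250),14)"
```

```text
t 1.25 mill [-843.2 -218.5  303.9] roterr(tool deg) [-0.    0.   65.11] F mill [-0.5  -0.33  0.13] open 1.0
[{"xyz": [27.9, 23.1, 3.9], "delta_rot": [-0.0, 0.0, 4.65]}, {"xyz": [29.7, 20.8, 3.9], "delta_rot": [-0.0, 0.0, 4.65]}, {"xyz": [31.3, 18.3, 3.9], "delta_rot": [-0.0, 0.0, 4.65]}, {"xyz": [32.7, 15.7, 3.9], "delta_rot": [-0.0, 0.0, 4.65]}, {"xyz": [33.8, 13.0, 3.9], "delta_rot": [-0.0, 0.0, 4.65]}, {"xyz": [34.8, 10.2, 3.9], "delta_rot": [-0.0, 0.0, 4.65]}, {"xyz": [35.5, 7.4, 3.9], "delta_rot": [-0.0, 0.0, 4.65]}, {"xyz": [36.0, 4.5, 3.9], "delta_rot": [-0.0, 0.0, 4.65]}, {"xyz": [36.2, 1.5, 3.9], "delta_rot": [-0.0, 0.0, 4.65]}, {"xyz": [36.2, -1.4, 3.9], "delta_rot": [-0.0, 0.0, 4.65]}, {"xyz": [36.0, -4.4, 3.9], "delta_rot": [-0.0, 0.0, 4.65]}, {"xyz": [35.5, -7.3, 3.9], "delta_rot": [-0.0, 0.0, 4.65]}, {"xyz": [34.8, -10.1, 3.9], "delta_rot": [-0.0, 0.0, 4.65]}, {"xyz": [33.9, -12.9, 3.9], "delta_rot": [-0.0, 0.0, 4.65]}]
```

Request:
jog_arm([
  {"xyz": [28, 23, 4], "delta_rot": [0, 0, 4.65], "gripper": 0.5},
  {"xyz": [30, 21, 4], "delta_rot": [0, 0, 4.65], "gripper": 0.5},
  {"xyz": [31, 18, 4], "delta_rot": [0, 0, 4.65], "gripper": 0.5},
  {"xyz": [33, 16, 4], "delta_rot": [0, 0, 4.65], "gripper": 0.5},
  {"xyz": [34, 13, 4], "delta_rot": [0, 0, 4.65], "gripper": 0.5},
  {"xyz": [35, 10, 4], "delta_rot": [0, 0, 4.65], "gripper": 0.5},
  {"xyz": [35.5, 7.5, 4], "delta_rot": [0, 0, 4.65], "gripper": 0.5},
])

```text
clock: 1.95
position: [0.3263, 0.3818, 0.276]
orientation: [0.906, -0.424, 0.0, -0.0]
contact_force: [0.7, -0.3, -0.2]
opening: 0.502
```

Request:
jog_arm([
  {"xyz": [36, 4.5, 4], "delta_rot": [0, 0, 4.65], "gripper": 0.5},
  {"xyz": [36, 1.5, 4], "delta_rot": [0, 0, 4.65], "gripper": 0.5},
  {"xyz": [36, -1.5, 4], "delta_rot": [0, 0, 4.65], "gripper": 0.5},
  {"xyz": [36, -4.5, 4], "delta_rot": [0, 0, 4.65], "gripper": 0.5},
  {"xyz": [35.5, -7.5, 4], "delta_rot": [0, 0, 4.65], "gripper": 0.5},
  {"xyz": [35, -10, 4], "delta_rot": [0, 0, 4.65], "gripper": 0.5},
  {"xyz": [34, -13, 4], "delta_rot": [0, 0, 4.65], "gripper": 0.5},
])

```text
clock: 2.65
position: [0.4648, 0.1692, 0.2481]
orientation: [0.751, -0.661, 0.0, -0.0]
contact_force: [0.9, 0.9, 0.6]
opening: 0.503
```

```bash
python3 - <<'E'
from pl import *
plan((-385,0,150),3)
from rig import eyes
import cv2
d=eyes.get_image("wrist"); cv2.imwrite("pics/w1.png",d["img"][:,:,::-1])
E
```

```text
t 2.65 mill [-383.5    1.4  248.1] roterr(tool deg) [-0.04  0.02 -0.16] F mill [-0.78  0.96  0.62] open 0.5
[{"xyz": [-0.5, 0.5, 32.7], "delta_rot": [-0.01, 0.01, -0.05]}, {"xyz": [-0.5, 0.5, 32.7], "delta_rot": [-0.01, 0.01, -0.05]}, {"xyz": [-0.5, 0.5, 32.7], "delta_rot": [-0.01, 0.01, -0.05]}]
```

View pics/w1.png

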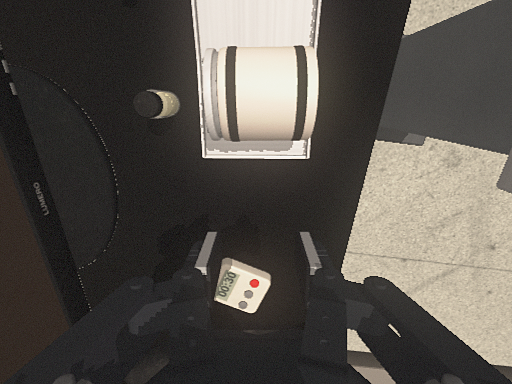

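```bash
cat >> pl.py <<'E'
HE=np.array([[3.33193473e-04,9.48876039e-01,3.15648779e-01,8.08101289e-02],[9.99999869e-01,-1.93232363e-04,-4.74704417e-04,8.70894769e-04],[-3.89442087e-04,3.15648896e-01,-9.48875979e-01,-6.93618804e-02],[0,0,0,1]])
def wray(uv):
    f=192/np.tan(np.radians(70.0723)/2); return HE[:3,3],HE[:3,:3]@np.array([(uv[0]-257.857)/f,-(uv[1]-189.351)/f,-1])
def wonz(uv,z,o):
    r=R.from_quat(o["orientation"]); c,d=wray(uv); c=np.array(o["position"])+r.apply(c); d=r.apply(d); return c+d*(z/1000-c[2])/d[2]
E
python3 - <<'E'
from pl import *
o,_=st()
for n,uv,z in [("lipL",(204,157),9),("lipR",(310,158),9),("ramp top of img L",(193,0),35),("R",(319,0),35),("jarback L",(215,138),46),("jarback R",(308,138),46),("jar lid side top",(207,95),46),("jar -y end",(318,95),46),("vialtop",(148,104),66)]:
    print(n,mm(wonz(uv,z,o)).round(1))
for uv in [(215,235),(301,235)]:
    c,d=wray(uv)
    for z in(.060,.066,.073): print(uv,z,((c+d*(z-c[2])/d[2])*1000).round(1))
E
```

```text
t 2.7 mill [-380.2    2.2  247.2] roterr(tool deg) [ 0.05 -0.09 -0.52] F mill [2.41 1.44 0.12] open 0.5
lipL [-362.    62.2    9. ]
lipR [-364.3  -58.6    9. ]
ramp top of img L [-216.4   56.8   35. ]
R [-217.4  -54.3   35. ]
jarback L [-335.7   42.7   46. ]
jarback R [-336.6  -48.5   46. ]
jar lid side top [-295.8   47.8   46. ]
jar -y end [-296.7  -55.9   46. ]
vialtop [-303.1   96.4   66. ]
(215, 235) 0.06 [ 12.4 -21.6  60. ]
(215, 235) 0.066 [  9.2 -22.7  66. ]
(215, 235) 0.073 [  5.5 -23.9  73. ]
(301, 235) 0.06 [12.4 23.7 60. ]
(301, 235) 0.066 [ 9.3 24.7 66. ]
(301, 235) 0.073 [ 5.6 26.  73. ]
```

Request:
jog_arm([
  {"xyz": [0, 1, 40], "delta_rot": [0, 0, -0.3], "gripper": 0.5},
  {"xyz": [0, 1, 40], "gripper": 0.5},
  {"xyz": [0, 0, 35], "gripper": 0.5},
  {"xyz": [0, 0, 30], "gripper": 0.5},
  {"xyz": [5, 0, 0], "gripper": 0.5},
  {"xyz": [5, 0, 0], "gripper": 0.5},
  {"xyz": [0, 0, 0], "gripper": 0.5},
])

```text
$.series[1]: bad value
```

```bash
python3 - <<'E'
from pl import *
st()
from rig import eyes
import cv2
a=eyes.get_image("wrist")["img"]; b=eyes.get_image("scene")["img"][150:350,120:320]
cv2.imwrite("pics/w2.png",np.hstack([a,cv2.resize(b,(384,384))])[:,:,::-1][:,:896])
cv2.imwrite("pics/w2.png",cv2.resize(cv2.imread("pics/w2.png"),None,fx=.88,fy=.88))
E
```

```text
t 2.7 mill [-380.2    2.2  247.2] roterr(tool deg) [ 0.05 -0.09 -0.52] F mill [2.41 1.44 0.12] open 0.5
```

View pics/w2.png

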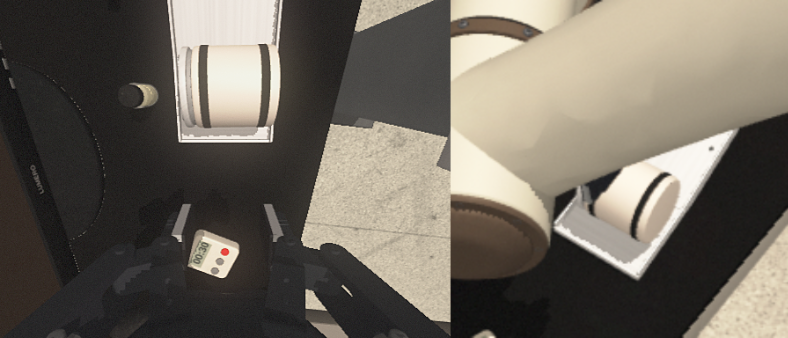

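Request:
jog_arm([
  {"xyz": [0, 1, 40], "delta_rot": [0, 0, -0.3], "gripper": 0.5},
  {"xyz": [0, 1, 40], "delta_rot": [0, 0, 0], "gripper": 0.5},
  {"xyz": [0, 0, 35], "delta_rot": [0, 0, 0], "gripper": 0.5},
  {"xyz": [0, 0, 30], "delta_rot": [0, 0, 0], "gripper": 0.5},
  {"xyz": [5, 0, 0], "delta_rot": [0, 0, 0], "gripper": 0.5},
  {"xyz": [5, 0, 0], "delta_rot": [0, 0, 0], "gripper": 0.5},
  {"xyz": [0, 0, 0], "delta_rot": [0, 0, 0], "gripper": 0.5},
])

```text
clock: 3.5
position: [0.4643, 0.1606, 0.1046]
orientation: [0.754, -0.657, 0.0, -0.002]
contact_force: [0.7, 0.3, 0.6]
opening: 0.501
```

```bash
cat > look.py <<'E'
import sys
from pl import *
from rig import eyes
import cv2
o,_=st()
a=eyes.get_image("wrist")["img"]; n=sys.argv[1]
cv2.imwrite(f"pics/{n}.png",a[:,:,::-1])
if len(sys.argv)>2:
    b=eyes.get_image(sys.argv[2])["img"]; cv2.imwrite(f"pics/{n}_{sys.argv[2]}.png",b[:,:,::-1])
E
python3 look.py w3
```

```text
t 3.5 mill [-3.751e+02 -3.000e-01  1.046e+02] roterr(tool deg) [-0.17  0.08  0.33] F mill [-0.19  0.76  0.61] open 0.5
```

View pics/w3.png

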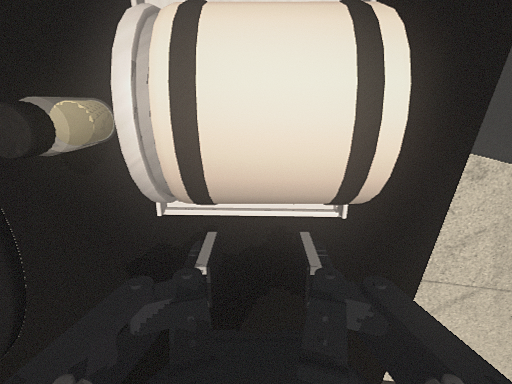

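Request:
jog_arm([
  {"xyz": [5, 0, 1], "delta_rot": [0, 0, 0], "gripper": 0.5},
  {"xyz": [5, 0, 1], "delta_rot": [0, 0, 0], "gripper": 0.5},
  {"xyz": [5, 0, 0], "delta_rot": [0, 0, 0.2], "gripper": 0.5},
  {"xyz": [3, 0, 0], "delta_rot": [0, 0, 0], "gripper": 0.5},
  {"xyz": [0, 0, 0], "delta_rot": [0, 0, 0], "gripper": 0.5},
])

```text
clock: 4.05
position: [0.4659, 0.1419, 0.101]
orientation: [0.752, -0.659, -0.0, 0.0]
contact_force: [-0.7, 0.2, 0.1]
opening: 0.495
```

```bash
python3 look.py w4 side
```

```text
t 4.05 mill [-356.3   -1.1  101. ] roterr(tool deg) [ 0.   -0.    0.06] F mill [-0.26 -0.63  0.12] open 0.5
```

View pics/w4.png

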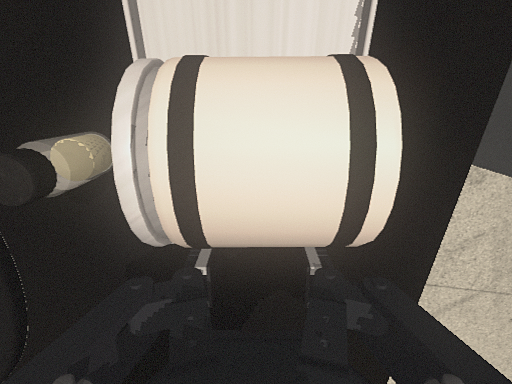

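View pics/w4_side.png

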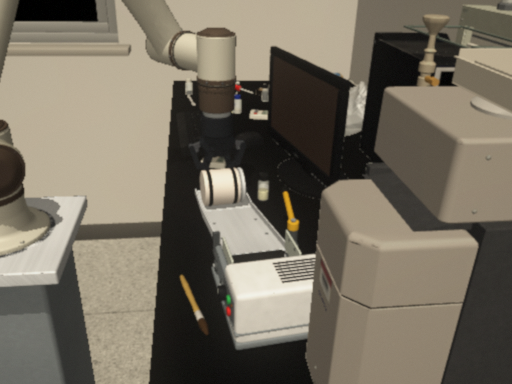

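Request:
jog_arm([
  {"xyz": [2, 0, 0], "delta_rot": [0, 0, 0], "gripper": 0.5},
  {"xyz": [2, 0, 0], "delta_rot": [0, 0, 0], "gripper": 0.5},
  {"xyz": [2, 0, 0], "delta_rot": [0, 0, 0], "gripper": 0.5},
  {"xyz": [2, 0, 0], "delta_rot": [0, 0, 0], "gripper": 0.5},
  {"xyz": [2, 0, 0], "delta_rot": [0, 0, 0], "gripper": 0.5},
  {"xyz": [2, 0, 0], "delta_rot": [0, 0, 0], "gripper": 0.5},
  {"xyz": [2, 0, 0], "delta_rot": [0, 0, 0], "gripper": 0.5},
])

```text
clock: 4.85
position: [0.4678, 0.1284, 0.1009]
orientation: [0.752, -0.659, 0.0, 0.0]
contact_force: [0.6, 0.2, -0.0]
opening: 0.501
```

```bash
python3 look.py w5
```

```text
t 4.85 mill [-342.6   -1.   100.9] roterr(tool deg) [-0.   -0.    0.11] F mill [-0.12  0.61 -0.  ] open 0.5
```

View pics/w5.png

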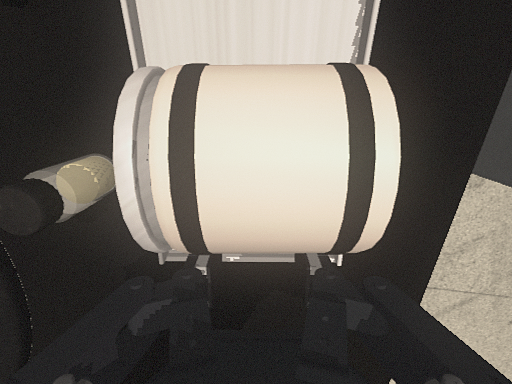

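Request:
jog_arm([
  {"xyz": [3, 0, 0], "delta_rot": [0, 0, 0], "gripper": 0.5},
  {"xyz": [3, 0, 0], "delta_rot": [0, 0, 0], "gripper": 0.5},
  {"xyz": [3, 0, 0], "delta_rot": [0, 0, 0], "gripper": 0.5},
  {"xyz": [3, 0, 0], "delta_rot": [0, 0, 0], "gripper": 0.5},
  {"xyz": [3, 0, 0], "delta_rot": [0, 0, 0], "gripper": 0.5},
  {"xyz": [3, 0, 0], "delta_rot": [0, 0, 0], "gripper": 0.5},
  {"xyz": [3, 0, 0], "delta_rot": [0, 0, 0], "gripper": 0.5},
  {"xyz": [3, 0, -0.5], "delta_rot": [0, 0, 0], "gripper": 0.5},
])

```text
clock: 5.7
position: [0.4717, 0.1053, 0.1018]
orientation: [0.753, -0.658, 0.0, -0.001]
contact_force: [-0.8, 3.9, 1.4]
opening: 0.501
```

Request:
jog_arm([
  {"xyz": [4, 0, -0.7], "delta_rot": [0, 0, 0], "gripper": 0.5},
  {"xyz": [4, 0, -0.7], "delta_rot": [0, 0, 0], "gripper": 0.5},
  {"xyz": [4, 0, -0.7], "delta_rot": [0, 0, 0], "gripper": 0.5},
  {"xyz": [4, 0, -0.7], "delta_rot": [0, 0, 0], "gripper": 0.5},
  {"xyz": [4, 0, -0.7], "delta_rot": [0, 0, 0], "gripper": 0.5},
  {"xyz": [4, 0, -0.7], "delta_rot": [0, 0, 0], "gripper": 0.5},
  {"xyz": [4, 0, -0.7], "delta_rot": [0, 0, 0], "gripper": 0.5},
  {"xyz": [4, 0, -0.7], "delta_rot": [0, 0, 0], "gripper": 0.5},
])

```text
clock: 6.5
position: [0.4752, 0.0727, 0.107]
orientation: [0.752, -0.659, -0.0, 0.0]
contact_force: [0.2, 3.5, 1.5]
opening: 0.503
```

```bash
python3 look.py w6 side
```

```text
t 6.5 mill [-286.5   -0.9  107. ] roterr(tool deg) [ 0.01 -0.    0.11] F mill [-3.49  0.65  1.5 ] open 0.5
```

View pics/w6.png

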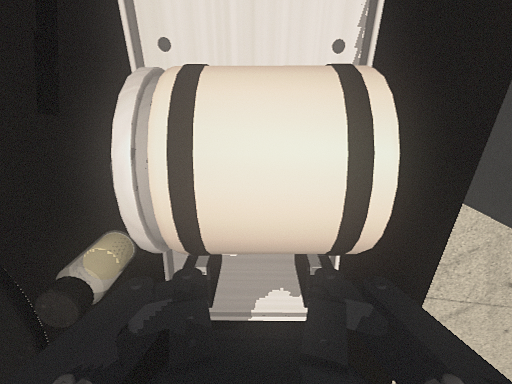

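View pics/w6_side.png

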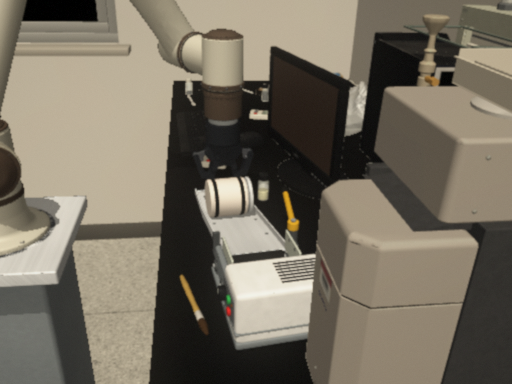

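Request:
jog_arm([
  {"xyz": [4, 0, -0.7], "delta_rot": [0, 0, 0], "gripper": 0.5},
  {"xyz": [4, 0, -0.7], "delta_rot": [0, 0, 0], "gripper": 0.5},
  {"xyz": [4, 0, -0.7], "delta_rot": [0, 0, 0], "gripper": 0.5},
  {"xyz": [4, 0, -0.7], "delta_rot": [0, 0, 0], "gripper": 0.5},
  {"xyz": [4, 0, -0.7], "delta_rot": [0, 0, 0], "gripper": 0.5},
  {"xyz": [4, 0, -0.7], "delta_rot": [0, 0, 0], "gripper": 0.5},
  {"xyz": [4, 0, -0.7], "delta_rot": [0, 0, 0], "gripper": 0.5},
  {"xyz": [4, 0, -0.7], "delta_rot": [0, 0, 0], "gripper": 0.5},
])

```text
clock: 7.4
position: [0.4794, 0.041, 0.1127]
orientation: [0.752, -0.659, -0.0, 0.0]
contact_force: [-0.8, 4.1, 2.7]
opening: 0.499
```

Request:
jog_arm([
  {"xyz": [4, 0, -0.7], "delta_rot": [0, 0, 0], "gripper": 0.5},
  {"xyz": [4, 0, -0.7], "delta_rot": [0, 0, 0], "gripper": 0.5},
  {"xyz": [4, 0, -0.7], "delta_rot": [0, 0, 0], "gripper": 0.5},
  {"xyz": [4, 0, -0.7], "delta_rot": [0, 0, 0], "gripper": 0.5},
  {"xyz": [4, 0, -0.7], "delta_rot": [0, 0, 0], "gripper": 0.5},
  {"xyz": [4, 0, -0.7], "delta_rot": [0, 0, 0], "gripper": 0.5},
  {"xyz": [4, 0, -0.7], "delta_rot": [0, 0, 0], "gripper": 0.5},
  {"xyz": [4, 0, -0.7], "delta_rot": [0, 0, 0], "gripper": 0.5},
])

```text
clock: 8.2
position: [0.4836, 0.0093, 0.1183]
orientation: [0.752, -0.659, -0.0, 0.0]
contact_force: [0.4, 4.0, 2.0]
opening: 0.5
```

```bash
python3 look.py w7 side
```

```text
t 8.2 mill [-222.5   -0.8  118.3] roterr(tool deg) [ 0.01 -0.    0.11] F mill [-3.94  0.89  1.99] open 0.5
```

View pics/w7.png

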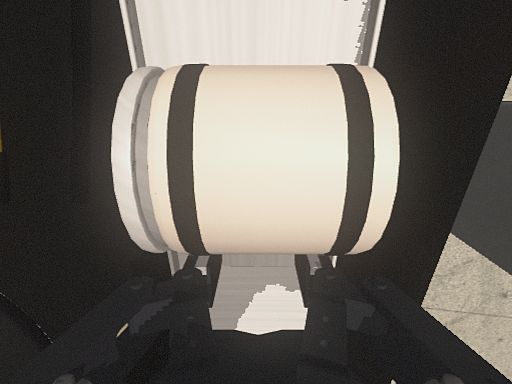

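Request:
jog_arm([
  {"xyz": [4, 0, -0.7], "delta_rot": [0, 0, 0], "gripper": 0.5},
  {"xyz": [4, 0, -0.7], "delta_rot": [0, 0, 0], "gripper": 0.5},
  {"xyz": [4, 0, -0.7], "delta_rot": [0, 0, 0], "gripper": 0.5},
  {"xyz": [4, 0, -0.7], "delta_rot": [0, 0, 0], "gripper": 0.5},
  {"xyz": [4, 0, -0.7], "delta_rot": [0, 0, 0], "gripper": 0.5},
  {"xyz": [4, 0, -0.7], "delta_rot": [0, 0, 0], "gripper": 0.5},
  {"xyz": [4, 0, -0.7], "delta_rot": [0, 0, 0], "gripper": 0.5},
  {"xyz": [4, 0, -0.7], "delta_rot": [0, 0, 0], "gripper": 0.5},
])

```text
clock: 9.1
position: [0.4879, -0.0225, 0.1239]
orientation: [0.752, -0.659, -0.0, 0.0]
contact_force: [-0.1, 3.6, 1.2]
opening: 0.503
```

Request:
jog_arm([
  {"xyz": [4, 0, -0.7], "delta_rot": [0, 0, 0], "gripper": 0.5},
  {"xyz": [4, 0, -0.7], "delta_rot": [0, 0, 0], "gripper": 0.5},
  {"xyz": [4, 0, -0.7], "delta_rot": [0, 0, 0], "gripper": 0.5},
  {"xyz": [4, 0, -0.7], "delta_rot": [0, 0, 0], "gripper": 0.5},
  {"xyz": [4, 0, -0.7], "delta_rot": [0, 0, 0], "gripper": 0.5},
  {"xyz": [4, 0, -0.7], "delta_rot": [0, 0, 0], "gripper": 0.5},
  {"xyz": [4, 0, -0.7], "delta_rot": [0, 0, 0], "gripper": 0.5},
  {"xyz": [4, 0, -0.7], "delta_rot": [0, 0, 0], "gripper": 0.5},
])

```text
clock: 9.9
position: [0.4921, -0.0542, 0.1295]
orientation: [0.752, -0.659, -0.0, 0.0]
contact_force: [-1.4, 3.0, 1.7]
opening: 0.5
```

```bash
python3 look.py w8 side
```

```text
t 9.9 mill [-158.5   -0.7  129.5] roterr(tool deg) [ 0.01 -0.    0.11] F mill [-3.12 -1.    1.68] open 0.5
```

View pics/w8.png

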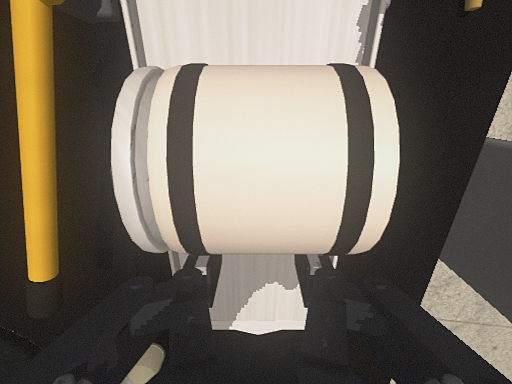

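View pics/w8_side.png

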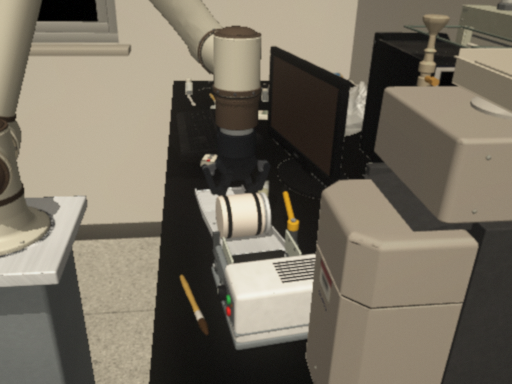

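Request:
jog_arm([
  {"xyz": [4, 0, -0.7], "delta_rot": [0, 0, 0], "gripper": 0.5},
  {"xyz": [4, 0, -0.7], "delta_rot": [0, 0, 0], "gripper": 0.5},
  {"xyz": [4, 0, -0.7], "delta_rot": [0, 0, 0], "gripper": 0.5},
  {"xyz": [4, 0, -0.7], "delta_rot": [0, 0, 0], "gripper": 0.5},
  {"xyz": [4, 0, -0.7], "delta_rot": [0, 0, 0], "gripper": 0.5},
  {"xyz": [4, 0, -0.7], "delta_rot": [0, 0, 0], "gripper": 0.5},
  {"xyz": [4, 0, -0.7], "delta_rot": [0, 0, 0], "gripper": 0.5},
  {"xyz": [4, 0, -0.7], "delta_rot": [0, 0, 0], "gripper": 0.5},
])

```text
clock: 10.8
position: [0.4963, -0.0859, 0.1351]
orientation: [0.752, -0.659, -0.0, 0.0]
contact_force: [-0.5, 3.7, 1.8]
opening: 0.495
```

Request:
jog_arm([
  {"xyz": [4, 0, -0.7], "delta_rot": [0, 0, 0], "gripper": 0.5},
  {"xyz": [4, 0, -0.7], "delta_rot": [0, 0, 0], "gripper": 0.5},
  {"xyz": [4, 0, -0.7], "delta_rot": [0, 0, 0], "gripper": 0.5},
  {"xyz": [4, 0, -0.7], "delta_rot": [0, 0, 0], "gripper": 0.5},
  {"xyz": [4, 0, -0.7], "delta_rot": [0, 0, 0], "gripper": 0.5},
  {"xyz": [4, 0, -0.7], "delta_rot": [0, 0, 0], "gripper": 0.5},
  {"xyz": [4, 0, -0.7], "delta_rot": [0, 0, 0], "gripper": 0.5},
  {"xyz": [4, 0, -0.7], "delta_rot": [0, 0, 0], "gripper": 0.5},
])

```text
clock: 11.6
position: [0.5005, -0.1176, 0.1406]
orientation: [0.752, -0.659, -0.0, 0.0]
contact_force: [1.2, 3.6, 1.9]
opening: 0.501
```

```bash
python3 look.py w9 side
```

```text
t 11.6 mill [-94.5  -0.6 140.6] roterr(tool deg) [0.01 0.   0.11] F mill [-3.37  1.65  1.89] open 0.5
```

View pics/w9.png

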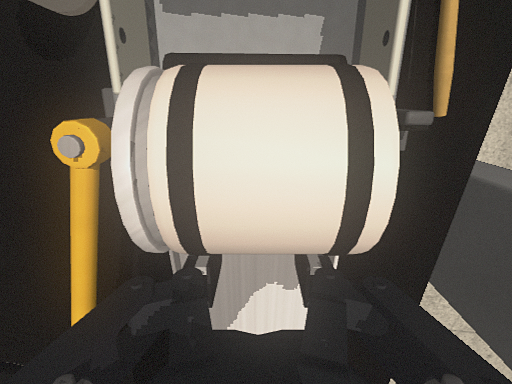

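View pics/w9_side.png

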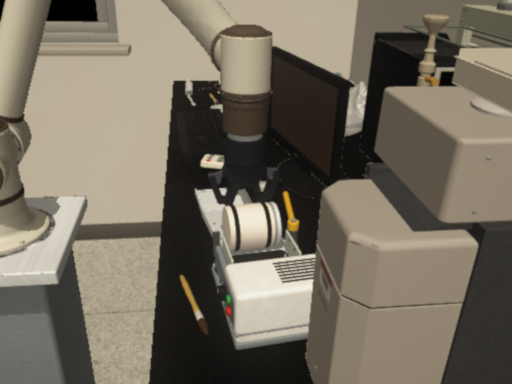

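```bash
python3 - <<'E'
from pl import *
o,_=st()
for n,uv,z in [("pivot",(72,147),92),("gL",(107,0),88),("gR",(406,0),88),("guide R front?",(396,80),88),("jar L",(112,160),104),("jar R",(400,160),104),("bar far",(85,320),89),("bar near hub",(85,180),89)]:
    print(n,mm(wonz(uv,z,o)).round(1))
E
```

```text
t 11.7 mill [-94.1  -0.7 140.5] roterr(tool deg) [ 0.02 -0.02  0.08] F mill [-1.36  0.63 -1.61] open 0.5
pivot [-33.4  78.7  92. ]
gL [22.2 56.1 88. ]
gR [ 22.4 -58.   88. ]
guide R front? [ -6.  -58.7  88. ]
jar L [-36.4  55.9 104. ]
jar R [-36.2 -57.5 104. ]
bar far [-129.7   93.8   89. ]
bar near hub [-49.1  77.9  89. ]
```

Request:
jog_arm([
  {"xyz": [4, 0, -0.7], "delta_rot": [0, 0, 0], "gripper": 0.5},
  {"xyz": [4, 0, -0.7], "delta_rot": [0, 0, 0], "gripper": 0.5},
  {"xyz": [4, 0, -0.7], "delta_rot": [0, 0, 0], "gripper": 0.5},
  {"xyz": [4, 0, -0.7], "delta_rot": [0, 0, 0], "gripper": 0.5},
  {"xyz": [4, 0, -0.7], "delta_rot": [0, 0, 0], "gripper": 0.5},
  {"xyz": [4, 0, -0.7], "delta_rot": [0, 0, 0], "gripper": 0.5},
  {"xyz": [3, 0, -0.5], "delta_rot": [0, 0, 0], "gripper": 0.5},
  {"xyz": [3, 0, -0.5], "delta_rot": [0, 0, 0], "gripper": 0.5},
])

```text
clock: 12.5
position: [0.5045, -0.1474, 0.1458]
orientation: [0.752, -0.659, -0.0, 0.0]
contact_force: [-0.7, 1.3, 1.2]
opening: 0.499
```

Request:
jog_arm([
  {"xyz": [2, 0, 0], "delta_rot": [0, 0, 0], "gripper": 0.5},
  {"xyz": [2, 0, 0], "delta_rot": [0, 0, 0], "gripper": 0.5},
  {"xyz": [2, 0, 0], "delta_rot": [0, 0, 0], "gripper": 0.5},
  {"xyz": [2, 0, 0], "delta_rot": [0, 0, 0], "gripper": 0.5},
])

```text
clock: 12.9
position: [0.5055, -0.1553, 0.1457]
orientation: [0.752, -0.659, -0.0, 0.0]
contact_force: [-1.0, 0.2, 0.8]
opening: 0.499
```

```bash
python3 look.py w10 side
```

```text
t 12.9 mill [-56.5  -0.6 145.7] roterr(tool deg) [ 0.03 -0.01  0.11] F mill [-0.29 -0.96  0.82] open 0.5
```

View pics/w10.png

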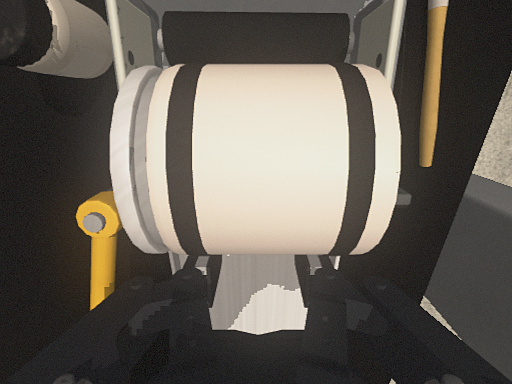

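View pics/w10_side.png

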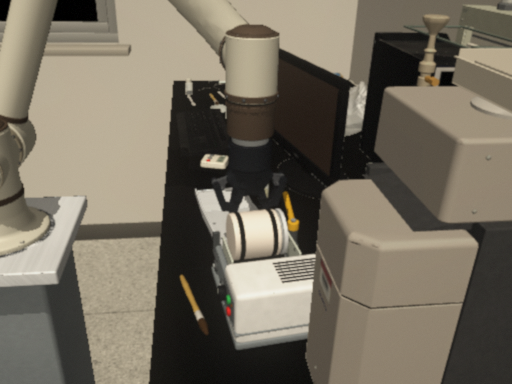

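Request:
jog_arm([
  {"xyz": [2, 0, 0], "delta_rot": [0, 0, 0], "gripper": 0.5},
  {"xyz": [2, 0, 0], "delta_rot": [0, 0, 0], "gripper": 0.5},
  {"xyz": [2, 0, 0], "delta_rot": [0, 0, 0], "gripper": 0.5},
  {"xyz": [2, 0, 0], "delta_rot": [0, 0, 0], "gripper": 0.5},
  {"xyz": [3, 0, 0], "delta_rot": [0, 0, 0], "gripper": 0.5},
  {"xyz": [3, 0, 0], "delta_rot": [0, 0, 0], "gripper": 0.5},
  {"xyz": [3, 0, 0], "delta_rot": [0, 0, 0], "gripper": 0.5},
])

```text
clock: 13.7
position: [0.5078, -0.1721, 0.1458]
orientation: [0.752, -0.659, 0.0, 0.0]
contact_force: [-0.5, -0.4, 0.4]
opening: 0.501
```

```bash
python3 look.py w11 side
```

```text
t 13.7 mill [-39.5  -0.4 145.8] roterr(tool deg) [-0.   -0.    0.11] F mill [ 0.34 -0.57  0.39] open 0.5
```

View pics/w11.png

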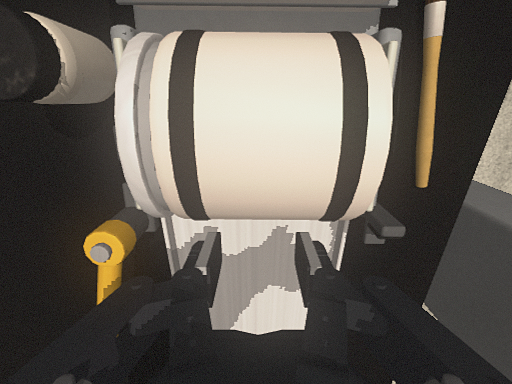

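View pics/w11_side.png

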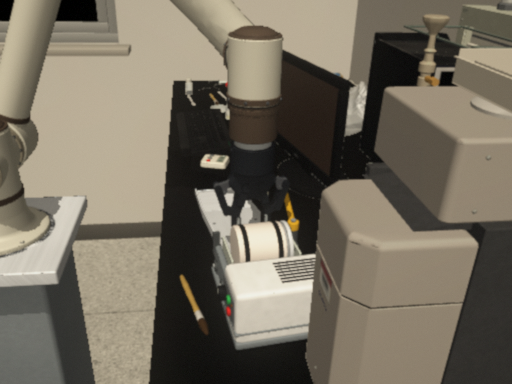

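```bash
python3 - <<'E'
from pl import *
o,_=st()
r=R.from_quat(o["orientation"]); f=192/np.tan(np.radians(70.0723)/2)
for xc,zc in [(30,83),(27,83),(24,84)]:
    t=np.linspace(0,2*np.pi,200); P=np.array([W(xc+42*np.cos(a),0,zc+42*np.sin(a)) for a in t])
    q=r.inv().apply(P-o["position"])-HE[:3,3]; q=q@HE[:3,:3]
    v=189.351-f*q[:,1]/-q[:,2]; print(xc,v.min(),v.max())
E
```

```text
t 13.8 mill [-39.4  -0.4 145.8] roterr(tool deg) [-0.   -0.    0.08] F mill [ 0.48 -0.73 -0.32] open 0.5
30 18.68285666797027 213.21542517215082
27 27.37473423253408 219.2379609351185
24 35.315861011526664 226.17374600461247
```

```bash
python3 - <<'E'
import numpy as np
from pl import *
np.save("Mfit.npy",np.array([*(M[:2]+(-3*X+0.7*Y)[:2]/1000),M[2]]))
import h
def tri(a,b):
    o1,d1=h.ray("scene",a);o2,d2=h.ray("side",b)
    s=np.linalg.lstsq(np.c_[d1,-d2],o2-o1,rcond=None)[0]; p,q=o1+s[0]*d1,o2+s[1]*d2
    print(mm((p+q)/2).round(),np.linalg.norm(p-q).round(4))
tri((163,182),(335,172));tri((140,93),(345,82))
o,d=h.ray("scene",(148,222)); print("disc",mm(o+d*(0-o[2])/d[2]).round())
o,d=h.ray("scene",(140,190)); print("disc",mm(o+d*(0-o[2])/d[2]).round())
E
python3 -c "
from pl import *
st()
for th in (2.1,1.95):
  u=np.array([-np.sin(th),-np.cos(th)]);n=np.array([np.cos(th),-np.sin(th)]);print(np.array([-30,78])+110*u-20*n)"
```

```text
[-213.  227.   89.] 0.0344
[-201.  233.  301.] 0.0056
disc [-277.  221.    0.]
disc [-214.  298.    0.]
t 13.8 mill [-36.4  -1.1 145.8] roterr(tool deg) [-0.   -0.    0.08] F mill [ 0.48 -0.73 -0.32] open 0.5
[-114.85610824  150.79725884]
[-124.78195202  137.29908575]
```

Request:
jog_arm([
  {"xyz": [-8, 0, -10], "delta_rot": [0, 0, 0], "gripper": 0.5},
  {"xyz": [-2, 0, -25], "delta_rot": [0, 0, 0], "gripper": 0.5},
  {"xyz": [0, 0, -20], "delta_rot": [0, 0, 0], "gripper": 0},
  {"xyz": [-16, -34, 0], "delta_rot": [0, 0, 0], "gripper": 0},
  {"xyz": [-16, -34, 0], "delta_rot": [0, 0, 0], "gripper": 0},
  {"xyz": [-16, -34, 0], "delta_rot": [0, 0, 0], "gripper": 0},
  {"xyz": [-16, -34, 0], "delta_rot": [0, 0, 0], "gripper": 0},
  {"xyz": [0, 0, 0], "delta_rot": [0, 0, 0], "gripper": 0},
])

```text
clock: 14.6
position: [0.6361, -0.0774, 0.2012]
orientation: [0.754, -0.657, 0.001, -0.001]
contact_force: [-0.8, 0.5, 0.0]
opening: 0.001
```

```bash
python3 look.py w12 side
```

```text
t 14.6 mill [-113.6  138.4  201.2] roterr(tool deg) [-0.18 -0.03  0.33] F mill [-0.65 -0.75  0.01] open 0.0
```

View pics/w12.png

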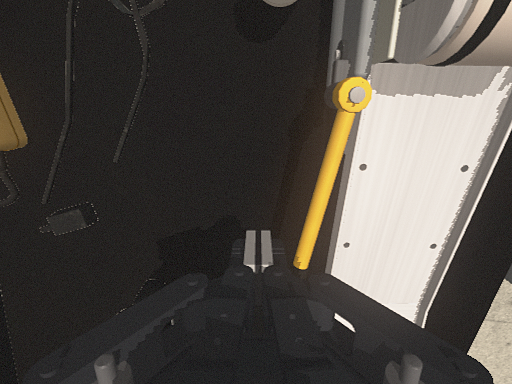

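View pics/w12_side.png

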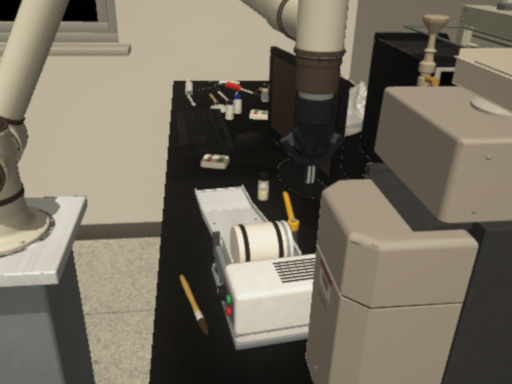

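```bash
python3 - <<'E'
from pl import *
o,_=st()
a=mm(wonz((355,95),92,o)); b=mm(wonz((302,260),89,o)); c=mm(wonz((343,120),89,o)); print(a,b,c)
d=b-c; print("theta",np.pi/2+np.arctan2(d[1],-d[0]))
for uv in [(245,235),(272,235)]:
    cc,dd=wray(uv); print(((cc+dd*(.073-cc[2])/dd[2])*1000).round(1))
E
```

```text
t 14.7 mill [-112.2  134.9  200.8] roterr(tool deg) [0.03 0.01 0.19] F mill [ 0.14 -1.29 -0.65] open -0.0
[-29.24801738  74.37249508  92.        ] [-148.32998229  100.04498623   89.        ] [-44.43906761  79.32589826  89.        ]
theta 1.7676448870125099
[ 5.5 -6.5 73. ]
[ 5.5  9.2 73. ]
```

Request:
jog_arm([
  {"xyz": [0, 0, 30], "delta_rot": [0, 0, 0], "gripper": 0},
  {"xyz": [0, 0, 29], "delta_rot": [0, 0, 0], "gripper": 0},
  {"xyz": [0, 0, 0], "delta_rot": [0, 0, 0], "gripper": 0},
])

```text
clock: 15.0
position: [0.6292, -0.081, 0.1382]
orientation: [0.752, -0.659, -0.004, 0.003]
contact_force: [-0.6, -1.0, -0.1]
opening: 0.003
```

```bash
cat > arc.py <<'E'
from pl import *
o,r=st(); p=mm(o["position"])
def pos(th,r=110):
    u=np.array([-np.sin(th),-np.cos(th)]);n=np.array([np.cos(th),-np.sin(th)])
    e=6+abs(n[0])*10+abs(n[1])*8
    return np.array([-30,78])+r*u-e*n
ths=np.r_[1.76,np.linspace(1.76,0.1,24)[1:],0.07,0.04,0.01,-.02]
prev=p[:2]
for t in ths:
    q=pos(t); d=W(*q,0)-W(*prev,0); print(round(t,2),q.round(0),r.inv().apply(d*1000).round(1)[:2]); prev=q
E
python3 arc.py
```

```text
t 15.0 mill [-111.   131.   138.2] roterr(tool deg) [0.54 0.08 0.01] F mill [ 0.93 -0.75 -0.12] open 0.0
1.76 [-135.  114.] [-24.1  16.9]
1.69 [-137.  106.] [-2.4  8.3]
1.62 [-139.   97.] [-1.8  8.5]
1.54 [-140.   89.] [-1.1  8.1]
1.47 [-141.   82.] [-0.6  7.3]
1.4 [-141.   75.] [-0.1  7.4]
1.33 [-141.   67.] [0.4 7.4]
1.25 [-140.   60.] [0.9 7.4]
1.18 [-138.   52.] [1.4 7.4]
1.11 [-136.   45.] [1.9 7.4]
1.04 [-134.   38.] [2.5 7.3]
0.97 [-131.   30.] [3.  7.1]
0.89 [-127.   24.] [3.5 7. ]
0.82 [-123.   17.] [4.1 6.8]
0.75 [-119.   10.] [4.6 6.5]
0.68 [-114.    4.] [5.1 6.2]
0.61 [-108.   -2.] [5.6 5.9]
0.53 [-102.   -7.] [6.  5.5]
0.46 [-96. -12.] [6.5 5. ]
0.39 [-89. -17.] [6.9 4.6]
0.32 [-81. -21.] [7.3 4.1]
0.24 [-74. -24.] [7.6 3.5]
0.17 [-66. -27.] [7.9 3. ]
0.1 [-58. -30.] [8.2 2.4]
0.07 [-54. -31.] [3.5 0.8]
0.04 [-51. -31.] [3.5 0.7]
0.01 [-47. -32.] [3.5 0.6]
-0.02 [-44. -32.] [3.2 0.5]
```

Request:
jog_arm([
  {"xyz": [-12, 6, 0], "delta_rot": [0, 0, 0], "gripper": 0},
  {"xyz": [-12, 6, 0], "delta_rot": [0, 0, 0], "gripper": 0},
  {"xyz": [0, 6, 0], "delta_rot": [0, 0, 0], "gripper": 0},
  {"xyz": [-2, 6, 0], "delta_rot": [0, 0, 0], "gripper": 0},
  {"xyz": [-2, 8, 0], "delta_rot": [0, 0, 0], "gripper": 0},
  {"xyz": [-1, 8, 0], "delta_rot": [0, 0, 0], "gripper": 0},
  {"xyz": [-1, 7, 0], "delta_rot": [0, 0, 0], "gripper": 0},
])

```text
clock: 15.7
position: [0.5815, -0.0571, 0.142]
orientation: [0.752, -0.659, 0.0, -0.0]
contact_force: [-0.0, -1.0, -0.7]
opening: -0.001
```

```bash
python3 look.py w13
```

```text
t 15.7 mill [-140.9   86.9  142. ] roterr(tool deg) [-0.01 -0.    0.1 ] F mill [ 1.03 -0.16 -0.74] open -0.0
```

View pics/w13.png

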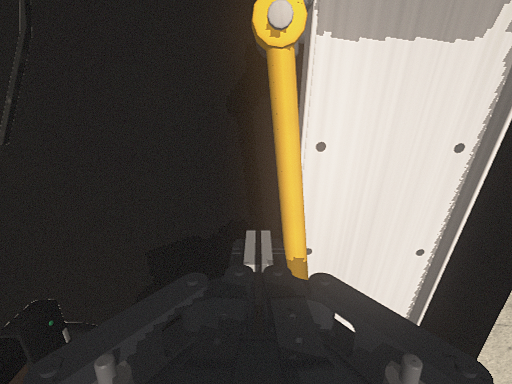

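Request:
jog_arm([
  {"xyz": [0, 6, 0], "delta_rot": [0, 0, 0], "gripper": 0},
  {"xyz": [0, 7.5, 0], "delta_rot": [0, 0, 0], "gripper": 0},
  {"xyz": [0.5, 7.5, 0], "delta_rot": [0, 0, 0], "gripper": 0},
  {"xyz": [1, 7.5, 0], "delta_rot": [0, 0, 0], "gripper": 0},
  {"xyz": [1.5, 7.5, 0], "delta_rot": [0, 0, 0], "gripper": 0},
  {"xyz": [2, 7.5, 0], "delta_rot": [0, 0, 0], "gripper": 0},
  {"xyz": [2.5, 7.5, 0], "delta_rot": [0, 0, 0], "gripper": 0},
  {"xyz": [3, 7, 0], "delta_rot": [0, 0, 0], "gripper": 0},
])

```text
clock: 16.55
position: [0.5255, -0.0753, 0.1418]
orientation: [0.752, -0.659, -0.0, -0.0]
contact_force: [1.1, 0.3, -0.9]
opening: -0.001
```

Request:
jog_arm([
  {"xyz": [3.5, 7, 0], "delta_rot": [0, 0, 0], "gripper": 0},
  {"xyz": [4, 7, 0], "delta_rot": [0, 0, 0], "gripper": 0},
  {"xyz": [4.5, 6.5, 0], "delta_rot": [0, 0, 0], "gripper": 0},
  {"xyz": [5, 6, 0], "delta_rot": [0, 0, 0], "gripper": 0},
  {"xyz": [5.5, 6, 0], "delta_rot": [0, 0, 0], "gripper": 0},
  {"xyz": [6, 5.5, 0], "delta_rot": [0, 0, 0], "gripper": 0},
])

```text
clock: 17.15
position: [0.4918, -0.1088, 0.1418]
orientation: [0.752, -0.659, -0.0, 0.0]
contact_force: [1.5, -0.1, 0.3]
opening: 0.0
```

```bash
python3 look.py w14; python3 arc.py | sed -n '18,40p'
```

```text
t 17.15 mill [-101.3   -8.8  141.8] roterr(tool deg) [0.   0.   0.11] F mill [0.31 1.46 0.27] open 0.0
0.61 [-108.   -2.] [5.6 5.9]
0.53 [-102.   -7.] [6.  5.5]
0.46 [-96. -12.] [6.5 5. ]
0.39 [-89. -17.] [6.9 4.6]
0.32 [-81. -21.] [7.3 4.1]
0.24 [-74. -24.] [7.6 3.5]
0.17 [-66. -27.] [7.9 3. ]
0.1 [-58. -30.] [8.2 2.4]
0.07 [-54. -31.] [3.5 0.8]
0.04 [-51. -31.] [3.5 0.7]
0.01 [-47. -32.] [3.5 0.6]
-0.02 [-44. -32.] [3.2 0.5]
```

View pics/w14.png

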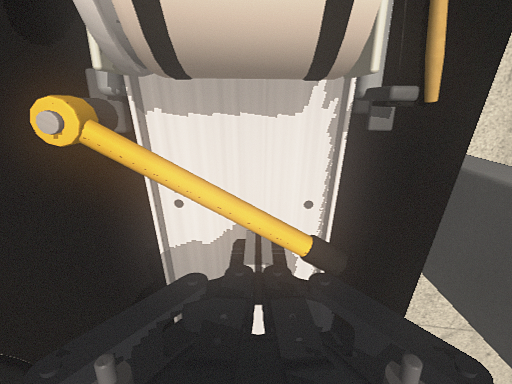

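Request:
jog_arm([
  {"xyz": [6, 4, 0], "delta_rot": [0, 0, 0], "gripper": 0},
  {"xyz": [7, 4.5, 0], "delta_rot": [0, 0, 0], "gripper": 0},
  {"xyz": [7, 4, 0], "delta_rot": [0, 0, 0], "gripper": 0},
  {"xyz": [7.5, 3.5, 0], "delta_rot": [0, 0, 0], "gripper": 0},
  {"xyz": [7, 3, 0], "delta_rot": [0, 0, 0], "gripper": 0},
  {"xyz": [4, 1, 0], "delta_rot": [0, 0, 0], "gripper": 0},
])

```text
clock: 17.8
position: [0.4772, -0.1499, 0.1418]
orientation: [0.752, -0.659, -0.0, 0.0]
contact_force: [0.6, -0.4, 0.7]
opening: 0.005
```

```bash
python3 look.py w15
```

```text
t 17.8 mill [-62.5 -28.6 141.8] roterr(tool deg) [0.02 0.   0.07] F mill [0.49 0.57 0.66] open 0.01
```

View pics/w15.png

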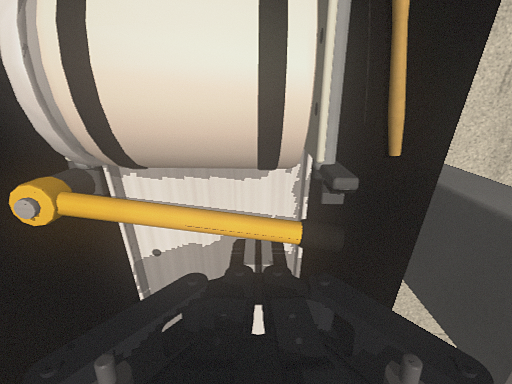

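Request:
jog_arm([
  {"xyz": [3, 0.5, 0], "delta_rot": [0, 0, 0], "gripper": 0},
  {"xyz": [3, 0.5, 0], "delta_rot": [0, 0, 0], "gripper": 0},
  {"xyz": [2, 0, 0], "delta_rot": [0, 0, 0], "gripper": 0},
  {"xyz": [2, 0, 0], "delta_rot": [0, 0, 0], "gripper": 0},
  {"xyz": [1, 0, 0], "delta_rot": [0, 0, 0], "gripper": 0},
])

```text
clock: 18.35
position: [0.4779, -0.1602, 0.1417]
orientation: [0.752, -0.659, -0.0, 0.0]
contact_force: [0.6, 1.1, 0.3]
opening: -0.0
```

Request:
jog_arm([
  {"xyz": [1, 0, 0], "delta_rot": [0, 0, 0], "gripper": 0},
  {"xyz": [1, 0, 0], "delta_rot": [0, 0, 0], "gripper": 0},
])

```text
clock: 18.55
position: [0.4782, -0.1621, 0.1418]
orientation: [0.752, -0.659, -0.0, 0.0]
contact_force: [0.1, 0.5, 0.2]
opening: -0.001
```

```bash
python3 look.py w16
```

```text
t 18.55 mill [-50.2 -29.2 141.8] roterr(tool deg) [0.01 0.   0.11] F mill [-0.53  0.15  0.19] open -0.0
```

View pics/w16.png

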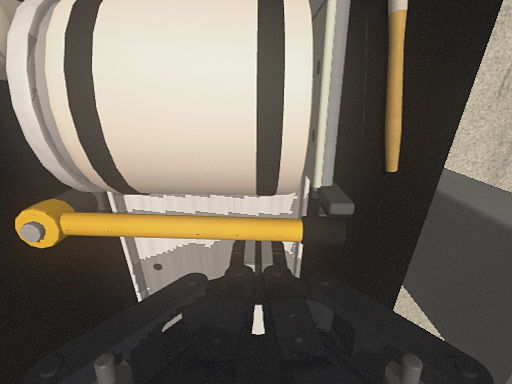

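Nearly shut, with the rubber tip just short of the catch. Pushing on in 1 mm rows until the force rises.

Request:
jog_arm([
  {"xyz": [1, 0, 0], "delta_rot": [0, 0, 0], "gripper": 0},
  {"xyz": [1, 0, 0], "delta_rot": [0, 0, 0], "gripper": 0},
  {"xyz": [1, 0, 0], "delta_rot": [0, 0, 0], "gripper": 0},
])

```text
clock: 18.9
position: [0.4786, -0.1649, 0.1418]
orientation: [0.752, -0.659, -0.0, -0.0]
contact_force: [-1.1, 5.6, 1.0]
opening: 0.004
```

Request:
jog_arm([
  {"xyz": [1, 0, 0], "delta_rot": [0, 0, 0], "gripper": 0},
])

```text
clock: 19.0
position: [0.4786, -0.1652, 0.1417]
orientation: [0.752, -0.659, -0.001, -0.001]
contact_force: [-2.0, 9.9, 3.8]
opening: 0.0
```

Request:
jog_arm([
  {"xyz": [1, 0, 0], "delta_rot": [0, 0, 0], "gripper": 0},
])

```text
clock: 19.1
position: [0.4786, -0.1655, 0.1417]
orientation: [0.752, -0.659, -0.001, -0.001]
contact_force: [-0.9, 14.6, 4.0]
opening: -0.002
```

```bash
python3 look.py w17
```

```text
t 19.1 mill [-46.9 -29.2 141.7] roterr(tool deg) [0.01 0.16 0.06] F mill [-14.61   0.99   3.99] open -0.0
```

View pics/w17.png

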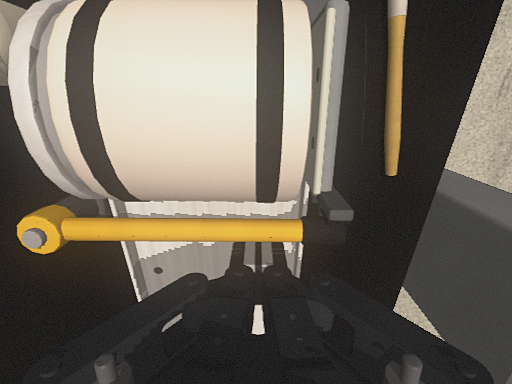

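Force rose to 14.6 N against the hard stop, so the bar is on the catch. Backing off, then up and away.

Request:
jog_arm([
  {"xyz": [-4, 0, 0], "delta_rot": [0, 0, 0], "gripper": 0},
  {"xyz": [-10, 0, 0], "delta_rot": [0, 0, 0], "gripper": 0},
  {"xyz": [-15, 0, 0], "delta_rot": [0, 0, 0], "gripper": 0},
  {"xyz": [-15, 0, -15], "delta_rot": [0, 0, 0], "gripper": 0},
  {"xyz": [-15, 0, -35], "delta_rot": [0, 0, 0], "gripper": 0},
  {"xyz": [-15, 0, -40], "delta_rot": [0, 0, 0], "gripper": 0},
  {"xyz": [0, 0, -20], "delta_rot": [0, 0, 0], "gripper": 0},
  {"xyz": [0, 0, 0], "delta_rot": [0, 0, 0], "gripper": 0},
])

```text
clock: 19.95
position: [0.4707, -0.0931, 0.2554]
orientation: [0.753, -0.658, 0.003, -0.003]
contact_force: [0.7, -0.1, 0.3]
opening: 0.003
```

```bash
python3 look.py w18 side; python3 - <<'E'
import cv2
from rig import eyes
cv2.imwrite("pics/w18_scene.png",eyes.get_image("scene")["img"][:,:,::-1])
a=cv2.imread("pics/w18_side.png")[155:350,170:350];cv2.imwrite("pics/w18_sz.png",cv2.resize(a,None,fx=3,fy=3))
E
```

```text
t 19.95 mill [-119.7  -27.7  255.4] roterr(tool deg) [-0.48 -0.06  0.21] F mill [0.21 0.71 0.31] open 0.0
```

View pics/w18.png

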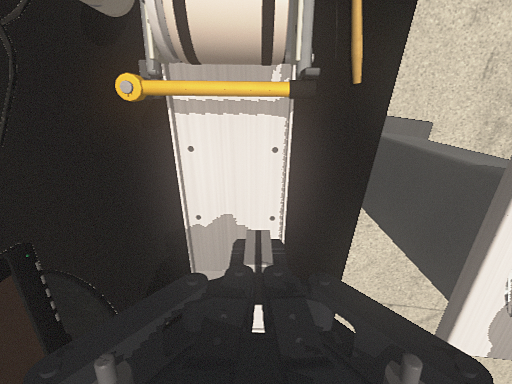

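View pics/w18_sz.png

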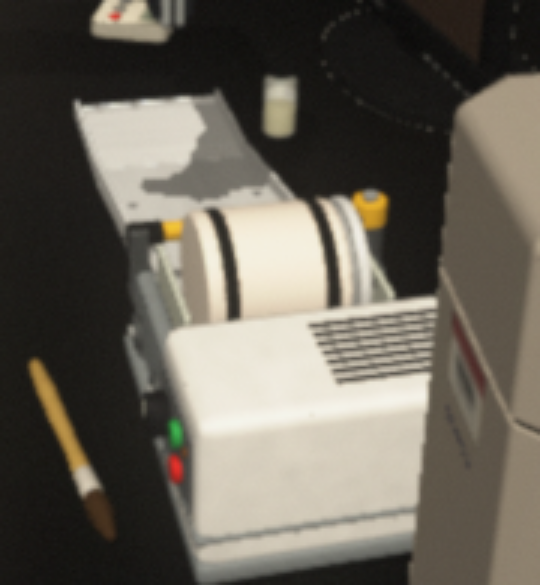

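View pics/w18_scene.png

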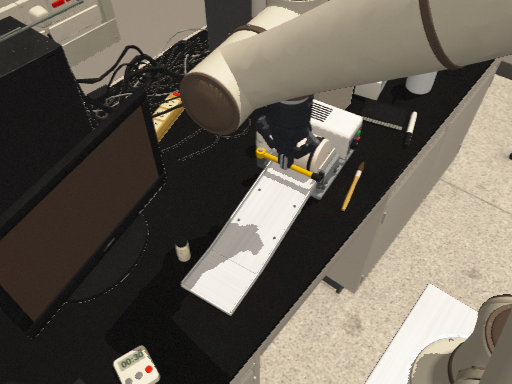

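```bash
python3 - <<'E'
from pl import *
o,_=st()
a=mm(wonz((150,88.5),89,o));b=mm(wonz((288,89),89,o));print(a,b,"theta",np.arctan2(-(b-a)[0],-(b-a)[1]))
from rig import order
print(order.finish_job())
E
```

```text
t 20.1 mill [-119.4  -30.   250.9] roterr(tool deg) [0.09 0.02 0.09] F mill [-0.97  1.09  0.22] open -0.0
[-31.45052311  54.41821768  89.        ] [-31.60651929 -54.96513813  89.        ] theta 0.001426140926427824
the job is handed in; nothing more can be done
None
```

I loaded the mill and shut the safety bar, and handed the job in at about 20 s of the 61 s limit.

**Jar:** I pushed it up the ramp with two fingertips at 40 mm/s or less. At the pauses where I looked, the fingers were still against it, and the readings after each push were about 4 N or less. It crossed the front roller and dropped home. In the wrist picture its centre came out at x about 30 mm, matching the home point after I corrected a 3 mm offset in my mill fit. It was still there in the last pictures.

**Safety bar:** I pushed it round from outside with closed fingers until the force rose to 14.6 N at its hard stop. After I backed off, its angle measured 0.001 rad, with the rubber tip at the catch.

**Last checks:** The robot was clear of everything. The vial and brush are at the same pixels as at the start. The arm hid the powder jar in the final scene picture, so I only have a glimpse of it at the edge of the wrist picture; nothing came near it.

**Not confirmed:** I couldn't see the jar turning in the pictures. I judge that it rolled from the forces, which fit rolling rather than sliding.

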